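# Put away the locking tongs after the science lesson

## Task

Put away the two locking tongs that lie on the sloping rack: the pair ratcheted shut goes into the free slot of the cradle, the pair with open jaws goes into the yellow tray, flat on its floor beside the pair already there. All tongs in the cradle must lie right down in their slots, about centred over it lengthwise, with the jaws towards the red comb: one pair already there lies the wrong way round, so take it out, turn it end for end and put it back. Leave every jaw as shut or as open as you found it, and leave everything else where it is.

Things in the scene. Friction and masses are not known exactly. Their poses are not given: they have to be found in the camera images.
- tongs_a: One of five alike steel locking tongs, 173 mm long, 150 g. Origin: underside, below the hinge; x runs along the fixed half to the jaws, z up. At the hinge a pivot block, 34 (x) x 34 (y) x 26 mm high from the underside, with a 2 mm brass rivet on top: grip it across y (centre of mass within 15 mm). Starts on the drainer.
- tongs_a_tip (a point): Jaw end of tongs_a: 78 mm along x from its origin, 5 mm above the underside. Jaws, shanks and blue rings (x = -65 to -95 mm) are 8 to 10 mm high. Shut, the width is 17 mm at the jaws, 19 at the shanks, 61 over the rings; open, a jaw swings to -y and its ring to +y: y spans -38 to +63 mm.
- tongs_a_jaw (a joint): Opening of tongs_a's jaws (rad): under 0.05 ratcheted shut (rings together, no gap at the tips), 0.30 to 0.37 open (about 26 mm between the tips). A stiff hinge: it stays as it is, a torque over 0.15 N m turns it.
- tongs_b: One of five alike steel locking tongs, 173 mm long, 150 g. Origin: underside, below the hinge; x runs along the fixed half to the jaws, z up. At the hinge a pivot block, 34 (x) x 34 (y) x 26 mm high from the underside, with a 2 mm brass rivet on top: grip it across y (centre of mass within 15 mm). Starts on the drainer.
- tongs_b_tip (a point): Jaw end of tongs_b: 78 mm along x from its origin, 5 mm above the underside. Jaws, shanks and blue rings (x = -65 to -95 mm) are 8 to 10 mm high. Shut, the width is 17 mm at the jaws, 19 at the shanks, 61 over the rings; open, a jaw swings to -y and its ring to +y: y spans -38 to +63 mm.
- tongs_b_jaw (a joint): Opening of tongs_b's jaws (rad): under 0.05 ratcheted shut (rings together, no gap at the tips), 0.30 to 0.37 open (about 26 mm between the tips). A stiff hinge: it stays as it is, a torque over 0.15 N m turns it.
- tongs_c: One of five alike steel locking tongs, 173 mm long, 150 g. Origin: underside, below the hinge; x runs along the fixed half to the jaws, z up. At the hinge a pivot block, 34 (x) x 34 (y) x 26 mm high from the underside, with a 2 mm brass rivet on top: grip it across y (centre of mass within 15 mm). Starts in the tray.
- tongs_c_tip (a point): Jaw end of tongs_c: 78 mm along x from its origin, 5 mm above the underside. Jaws, shanks and blue rings (x = -65 to -95 mm) are 8 to 10 mm high. Shut, the width is 17 mm at the jaws, 19 at the shanks, 61 over the rings; open, a jaw swings to -y and its ring to +y: y spans -38 to +63 mm.
- tongs_c_jaw (a joint): Opening of tongs_c's jaws (rad): under 0.05 ratcheted shut (rings together, no gap at the tips), 0.30 to 0.37 open (about 26 mm between the tips). A stiff hinge: it stays as it is, a torque over 0.15 N m turns it.
- tongs_d: One of five alike steel locking tongs, 173 mm long, 150 g. Origin: underside, below the hinge; x runs along the fixed half to the jaws, z up. At the hinge a pivot block, 34 (x) x 34 (y) x 26 mm high from the underside, with a 2 mm brass rivet on top: grip it across y (centre of mass within 15 mm). Starts in an outer cradle slot.
- tongs_d_tip (a point): Jaw end of tongs_d: 78 mm along x from its origin, 5 mm above the underside. Jaws, shanks and blue rings (x = -65 to -95 mm) are 8 to 10 mm high. Shut, the width is 17 mm at the jaws, 19 at the shanks, 61 over the rings; open, a jaw swings to -y and its ring to +y: y spans -38 to +63 mm.
- tongs_d_jaw (a joint): Opening of tongs_d's jaws (rad): under 0.05 ratcheted shut (rings together, no gap at the tips), 0.30 to 0.37 open (about 26 mm between the tips). A stiff hinge: it stays as it is, a torque over 0.15 N m turns it.
- tongs_e: One of five alike steel locking tongs, 173 mm long, 150 g. Origin: underside, below the hinge; x runs along the fixed half to the jaws, z up. At the hinge a pivot block, 34 (x) x 34 (y) x 26 mm high from the underside, with a 2 mm brass rivet on top: grip it across y (centre of mass within 15 mm). Starts in an outer cradle slot.
- tongs_e_tip (a point): Jaw end of tongs_e: 78 mm along x from its origin, 5 mm above the underside. Jaws, shanks and blue rings (x = -65 to -95 mm) are 8 to 10 mm high. Shut, the width is 17 mm at the jaws, 19 at the shanks, 61 over the rings; open, a jaw swings to -y and its ring to +y: y spans -38 to +63 mm.
- tongs_e_jaw (a joint): Opening of tongs_e's jaws (rad): under 0.05 ratcheted shut (rings together, no gap at the tips), 0.30 to 0.37 open (about 26 mm between the tips). A stiff hinge: it stays as it is, a torque over 0.15 N m turns it.
- cradle: Fixed cradle. Origin: centre of its underside. Black base 125 (x) x 228 (y) x 6 mm with two comb walls, 12 mm thick, at x = +48 (red) and -48 mm (white). Three slots 36 mm wide at y = -80, 0, +80 mm, floors 30 mm and comb tops 48 mm above the table. At first the middle slot is empty. Cradle and tray swap left and right between runs.
- cradle_mid (a point): Middle slot, at slot floor height (30 mm), halfway between the combs. Tongs lie along the cradle's x across both combs, shanks in one, jaws in the other, their origin at this height and over the cradle's x = 0. The 84 mm between the combs is free for fingers.
- tray: Fixed yellow open tray, outside 240 x 240 x 30 mm high, walls and floor 5 mm thick. Origin: centre of its underside. One pair of open tongs (tongs_c) already lies in it along its x, near y = -66 mm; the +y side is free.
- drainer: Fixed rack, green and white, origin on the table. Its green board faces the robot, rising at 30 degrees towards the rack's +x; surface 75 mm above the table at x = 0. Two tongs and a spatula lie on it near y = -103, 0, 103 mm, the tongs' x up the slope, pivot blocks at x = 0, rings against a 12 mm white ledge. 12 mm posts at x = 30, y = +-168 mm.
- drainer_rail (a point): Middle of a steel rail, 10 mm thick, 348 mm long along the rack's y, 231 mm above the table, 30 mm beyond the pivot blocks: it stops a gripper coming straight down; one leaning back towards the robot by about the slope's 30 degrees passes.
- duster: Bystander: loose wooden board duster with grey felt, 120 x 50 x 38 mm. Origin: centre of its underside.
- weight: Bystander: loose brass weight, 48 mm across, 66 mm high. Origin: centre of its underside.
- beaker: Bystander: loose glass beaker, 70 mm across, 95 mm high. Origin: centre of its underside.
- spatula: Bystander: loose spatula with a wooden handle, 190 mm long (x from -95 to +95 mm), 22 mm wide, 12 mm high. Origin: underside, halfway along. Lies on the drainer beside the tongs.
There are look-alikes about, which are no part of the job. What is shaped like the tongs_a but orange is not meant.

How it is judged:
At the end, for the whole second after the job is handed in: Shut tongs level in cradle slots (14 mm across, 25 mm lengthwise, height 24-37 mm), jaws to the red comb; open ones flat inside the tray; all within 0.12 rad of level, at rest; jaws still shut (<0.12 rad) or open (>0.2); bystanders within 40 mm of their start ((y of tongs_a in the frame of cradle between -0.094 and -0.066 m or y of tongs_a in the frame of cradle between -0.014 and 0.014 m or y of tongs_a in the frame of cradle between 0.066 and 0.094 m) and x of tongs_a in the frame of cradle between -0.025 and 0.025 m and z of tongs_a in the frame of cradle between 0.024 and 0.037 m and x of each of tongs_a_tip, tongs_d_tip, tongs_e_tip in the frame of cradle above 0.04 m and value of joint each of tongs_a_jaw, tongs_d_jaw, tongs_e_jaw below 0.12 rad and linear speed of each of tongs_a, tongs_d, tongs_e, tongs_b, tongs_c below 0.02 m/s and angle between each of tongs_a, tongs_d, tongs_e, tongs_b, tongs_c's own z axis and vertical below 0.12 rad and (y of tongs_d in the frame of cradle between -0.094 and -0.066 m or y of tongs_d in the frame of cradle between -0.014 and 0.014 m or y of tongs_d in the frame of cradle between 0.066 and 0.094 m) and x of tongs_d in the frame of cradle between -0.025 and 0.025 m and z of tongs_d in the frame of cradle between 0.024 and 0.037 m and (y of tongs_e in the frame of cradle between -0.094 and -0.066 m or y of tongs_e in the frame of cradle between -0.014 and 0.014 m or y of tongs_e in the frame of cradle between 0.066 and 0.094 m) and x of tongs_e in the frame of cradle between -0.025 and 0.025 m and z of tongs_e in the frame of cradle between 0.024 and 0.037 m and x of tongs_b in the frame of tray between -0.09 and 0.09 m and y of tongs_b in the frame of tray between -0.1 and 0.1 m and x of tongs_b_tip in the frame of tray between -0.116 and 0.116 m and y of tongs_b_tip in the frame of tray between -0.116 and 0.116 m and z of each of tongs_b, tongs_c in the frame of tray below 0.015 m and value of joint each of tongs_b_jaw, tongs_c_jaw above 0.2 rad and x of tongs_c in the frame of tray between -0.09 and 0.09 m and y of tongs_c in the frame of tray between -0.1 and 0.1 m and x of tongs_c_tip in the frame of tray between -0.116 and 0.116 m and y of tongs_c_tip in the frame of tray between -0.116 and 0.116 m and distance of each of spatula, duster, weight, beaker from where it was at the start of the episode below 0.04 m); the robot touches nothing.
It fails at once if a shut pair of tongs is opened, or an open pair closed (0.12 and 0.2 rad) (value of joint any of tongs_a_jaw, tongs_d_jaw, tongs_e_jaw above 0.12 rad or value of joint any of tongs_b_jaw, tongs_c_jaw below 0.2 rad).
It fails at once if the spatula, duster, weight or beaker is moved by more than 40 mm, or one of the last three is tipped over (distance of any of spatula, duster, weight, beaker from where it was at the start of the episode above 0.04 m or angle between any of duster, weight, beaker's own z axis and vertical above 0.5 rad).
It also fails if it takes over 72 s, if anything falls off the work surface, if the arm or the gripper's body presses on something with over 40 N, if the wrist force passes 120 N, or if a joint passes its speed limit or range.

## Robot

A 6-joint arm with a two-finger parallel gripper is mounted at the origin on the work surface. World frame = base frame: x ahead of the robot, y to its left, z up, the work surface at z = 0. Lengths are in m, angles in rad, forces in N, time in s.
With the tool pointing down it reaches from about 0.375 to 0.825 m from the base axis. Payload 5.5 kg.
Tool frame: the origin (TCP) lies midway between the tips of the shut fingers; the grasp point (between the pads) lies behind it (pinch_z is the z of the grasp point in the tool frame, in m); z points along the fingers, x is the direction in which the jaws open and shut, and the axes are right-handed (so a half turn about z gives the same grasp; the last joint's range is limited). The gripper opens to 85 mm and grips with 20 to 120 N. Pads are 22 mm wide; open, the fingers measure 114 mm over their backs; the gripper's body (76 mm by 85 mm) begins 54 mm behind the grasp point. The pads swing forward as they close: fully open they stand 13 mm farther back than shut.
Start: joints at [1.128, 0.314, -0.047, 1.21, 0, 1.571], TCP at [0.257, 0.542, 0.231] pointing down, gripper open.
Joint ranges: [-2.67, 2.67], [-0.69, 1.73], [-1.03, 1.25], [-2.08, 2.16], [-1.42, 1.45], [-3.14, 3.14]. Speed limits (rad/s): [2.39, 2.39, 3.01, 3.14, 3.14, 3.14].

## Interface

Orientations are given as a rotation vector (axis times angle).
In Python, from workcell import * gives the robot as it stands. Calls block until the motion is done:
- movep(position, orientation): joint-space move of the TCP to a pose.
- move_l(position, feed=0.15, rot=None, max_force=None): straight line of the TCP; rot=None keeps the orientation; feed is the mean speed in m/s. With max_force (N) it stops when the force on the tool has changed by that much, and returns True; else False.
- set_joints(angles): joint-space move.
- gripper_open() and close(force=None): open the fingers fully, or close them until they stop; force is the grip in N (None keeps the last).
- pause(seconds).
- solve_ik(position, orientation): joint angles nearest the present ones, or None.
- get_state(): the state.
- grab_frame(name): name is "side" or "top"; returns (picture, depth): 420x560x3 uint8, red, green, blue; 420x560 float32, m along the optical axis (not along the pixel's ray), 0 where there is no reading.
- camera_info(name): a dict with "fx", "fy", "cx", "cy" (pixels), "R" (3x3) and "t" (3): a world point X has camera coordinates R X + t. Camera axes: x right, y down, z forward; pixel columns grow to the right and rows downward; lengths in m; the calibration is good to about 2 mm. A picture is of the moment at which its call begins. camera_info takes no time and is no camera call.
A pose or a line that the arm cannot do raises Unreachable and nothing moves.
- sign_off(): hands the job in, once; it reports no verdict.
Trained networks look in the newest picture that a camera, given by its name, has taken for a name from the list of things; names that differ only in an ending like _2 or _b are one class to them, and where a whole thing is asked for, a point or a joint stands for the part that bears it (a point fixed in the world has none). Each returns a list of dicts, best first, with "p" (0 to 1); they miss things now and then, are a little off and sometimes report something else, mostly with a low value. They report only what shows in the picture. A call takes as long as a camera call. They do not tell look-alikes from the thing itself.
- spot_in(label, camera): "extent" ([left, top, width, height] in pixels, round what is visible of it).
- masks_of(label, camera): "pixels" (420x560 bool, what is visible of it) and "extent" ([left, top, width, height] in pixels, round what is visible of it).
- landmark_of(label, camera): "at" ([row, column] in pixels: a listed point, or the origin of a listed thing).
The state is a dict: "time": time; "qpos": joint angles; "joint_vel": joint speeds; "effort": joint torques, N m; "position": TCP position; "eef_rot": TCP orientation; "force": force on the tool from outside, world axes, zero at the start; "wrist_torque": the same for the moment, N m; "gripper_width": finger opening in m.
Only numpy, scipy, OpenCV 4.12 (cv2) and the standard library are available. Lean on these libraries where they do the work, as an engineer would, in place of code of your own. Each camera call takes 0.05 s, during which the arm holds its last target.

## Working session

There is one attempt and no reset: what is moved stays moved. The work goes in short steps, each a Python script; the robot and the scene stay as the last script left them, time stands still between calls to the robot, and variables do not carry over. Pictures are saved under pics/ and viewed, and the job is handed in when it is done.

```bash
mkdir -p pics; ls
cat > h.py <<'E'
from workcell import *
import numpy as np, cv2
from scipy.spatial.transform import Rotation as Rn
def save(name,img): cv2.imwrite('pics/'+name,img[:,:,::-1])
def cloud(cam,d):
    c=camera_info(cam);R=np.array(c['R']);t=np.array(c['t'])
    v,u=np.mgrid[0:d.shape[0],0:d.shape[1]]
    P=np.stack([(u-c['cx'])/c['fx']*d,(v-c['cy'])/c['fy']*d,d],-1)
    return (P-t)@R
E
python3 - <<'E'
from h import *
s=get_state();print({k:np.round(v,3) for k,v in s.items()}, [k for k in s])
for n in('top','side'):
    p,d=grab_frame(n);save(n+'0.png',p);np.save(n+'0d.npy',d);np.save(n+'0p.npy',p);c=camera_info(n)
    print(n,c['fx'],c['cx'],c['cy'],np.round(c['R'],3).tolist(),np.round(c['t'],3))
E
```

```text
pics
{'time': np.float64(0.0), 'qpos': array([ 1.128,  0.314, -0.048,  1.21 , -0.   ,  1.571]), 'joint_vel': array([-0.001, -0.001, -0.   ,  0.001, -0.001, -0.   ]), 'effort': array([-1.0000e-03, -5.3960e+01,  3.3975e+01,  1.9000e-02, -0.0000e+00,
        0.0000e+00]), 'position': array([0.257, 0.542, 0.23 ]), 'eef_rot': array([ 2.654e+00,  1.679e+00, -2.000e-03]), 'force': array([0.844, 0.604, 0.506]), 'wrist_torque': array([ 0.004, -0.013, -0.002]), 'gripper_width': np.float64(0.085)} ['time', 'qpos', 'joint_vel', 'effort', 'position', 'eef_rot', 'force', 'wrist_torque', 'gripper_width']
top 524.2553179157669 276.6033540393493 216.00986889529548 [[-0.026, -1.0, -0.012], [-0.988, 0.027, -0.152], [0.153, 0.008, -0.988]] [0.007 0.537 1.828]
side 418.1514676322802 277.87123787764915 206.3582513237539 [[0.946, -0.325, 0.005], [-0.243, -0.716, -0.655], [0.216, 0.618, -0.756]] [-0.474  0.2    1.203]
```

View pics/top0.png

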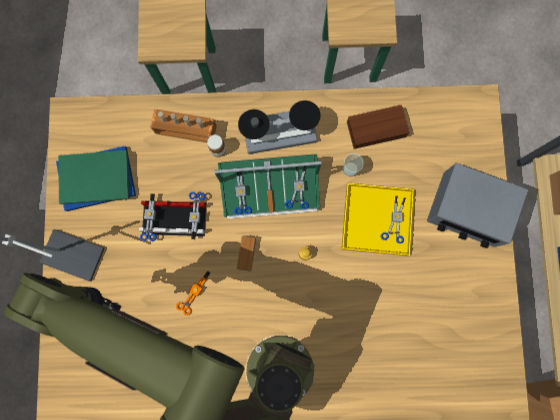

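View pics/side0.png

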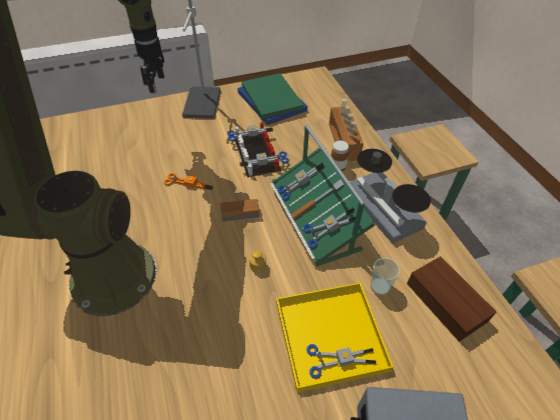

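Run:
```python
from h import *
p=np.load('top0p.npy')
a=cv2.resize(p[155:225,210:330],None,fx=6.5,fy=6.5,interpolation=cv2.INTER_CUBIC);save('z1.png',a)
b=cv2.resize(p[180:250,130:220],None,fx=4,fy=4,interpolation=cv2.INTER_CUBIC)
c=cv2.resize(p[180:260,335:420],None,fx=4,fy=4,interpolation=cv2.INTER_CUBIC)[:280]
save('z2.png',np.hstack([b,c]))
d=np.load('top0d.npy');P=cloud('top',d)
# rough
for n,(u,v) in dict(cradL=(150,214),cradR=(198,216),drL=(240,190),drR=(299,187),tray=(398,216),table=(330,300)).items(): print(n,np.round(P[v,u],3))
q=np.load('side0p.npy')
save('z3.png',cv2.resize(q[110:270,220:380],None,fx=3.7,fy=3.7,interpolation=cv2.INTER_CUBIC))
```

```text
cradL [0.553 0.44  0.063]
cradR [0.543 0.272 0.049]
drL [0.623 0.118 0.1  ]
drR [ 0.629 -0.088  0.092]
tray [ 0.525 -0.439  0.04 ]
table [ 0.236 -0.189 -0.005]
```

Run:
```python
from h import *
for cam in('top','side'):
  D=np.load(cam+'0d.npy');P=cloud(cam,D)
  for l in ['tongs_a','tongs_a_tip','cradle','cradle_mid','tray','drainer','drainer_rail']:
    for r in landmark_of(l,cam)[:7]:
        v,u=r['at']; vi,ui=int(round(v)),int(round(u)); print(cam,l,round(r['p'],2),np.round([u,v],1),np.round(P[vi,ui],3))
print(get_state()['time'])
```

```text
top tongs_a 0.81 [241.6 191.8] [0.616 0.111 0.099]
top tongs_a 0.7 [395.3 216.4] [ 0.527 -0.432  0.024]
top tongs_a 0.68 [149.3 214.3] [0.553 0.444 0.06 ]
top tongs_a 0.66 [195.5 289.4] [0.287 0.283 0.029]
top tongs_a 0.58 [296.8 183.3] [ 0.641 -0.081  0.106]
top tongs_a 0.57 [191.7 217.5] [0.536 0.293 0.052]
top tongs_a_tip 0.58 [209.1 271.8] [0.346 0.24  0.008]
top tongs_a_tip 0.54 [239.5 167.5] [0.697 0.115 0.116]
top cradle 0.87 [174.9 215.1] [ 0.557  0.365 -0.001]
top cradle_mid 0.83 [171.3 217.2] [ 0.551  0.38  -0.003]
top tray 0.84 [376.7 219.9] [ 0.517 -0.37   0.007]
top drainer 0.84 [270.1 189.2] [0.63  0.014 0.07 ]
top drainer_rail 0.86 [267.1 167.7] [0.666 0.019 0.231]
top drainer_rail 0.63 [237.4 166.5] [0.707 0.126 0.108]
side tongs_a 0.9 [344.6 358.7] [ 0.521 -0.444  0.029]
side tongs_a 0.85 [189.4 180.3] [0.28  0.285 0.027]
side tongs_a 0.8 [261.2 163.9] [0.532 0.271 0.038]
side tongs_a 0.72 [306.1 181.4] [0.633 0.107 0.079]
side tongs_a 0.71 [249.5 135.3] [0.541 0.438 0.034]
side tongs_a 0.56 [330.9 227.2] [ 0.628 -0.101  0.092]
side tongs_a_tip 0.81 [324.1 161.7] [0.703 0.132 0.118]
side tongs_a_tip 0.75 [208.6 189.3] [ 0.338  0.251 -0.003]
side tongs_a_tip 0.64 [243.2 166.3] [0.478 0.316 0.004]
side cradle 0.59 [255.1 155.4] [0.535 0.355 0.007]
side cradle_mid 0.81 [256.8 146.3] [0.556 0.401 0.006]
side cradle_mid 0.59 [352.2 210.1] [ 0.703 -0.078  0.113]
side tray 0.8 [331.5 338.7] [ 0.52  -0.377  0.001]
side tray 0.16 [374.7 352.3] [ 0.608 -0.444  0.004]
side drainer 0.91 [316.1 217.1] [ 0.614 -0.027  0.058]
side drainer_rail 0.61 [332.6 160.1] [0.77  0.194 0.053]
0.8
```

View pics/z1.png

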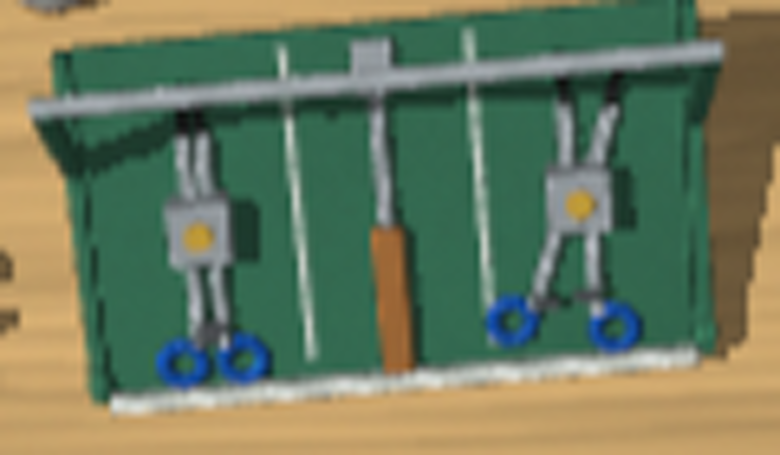

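View pics/z2.png

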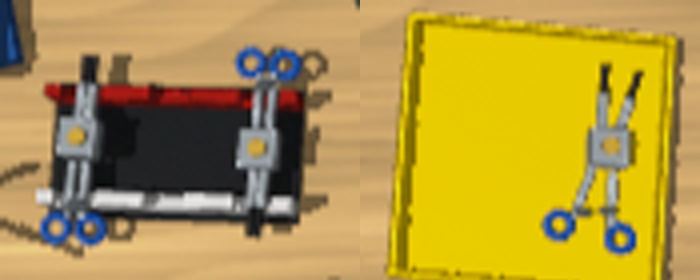

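View pics/z3.png

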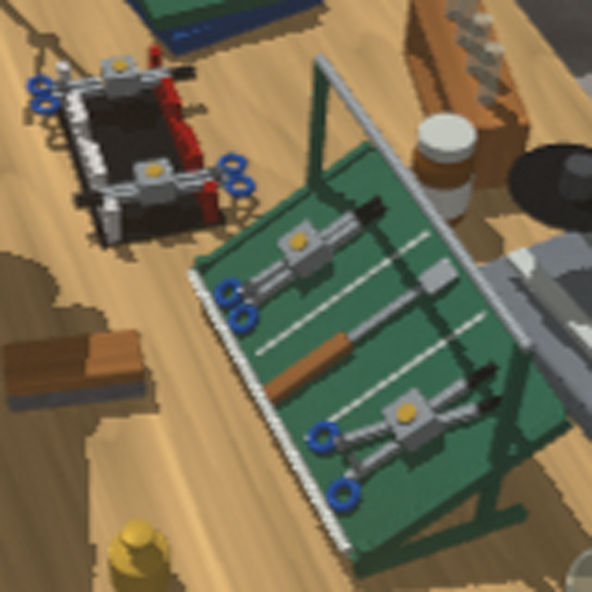

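```bash
cat > meas.py <<'E'
from h import *
def inter(cam,uv,z):
    """pixel(s)-> world at plane z"""
    c=camera_info(cam);R=np.array(c['R']);t=np.array(c['t']);uv=np.atleast_2d(uv).astype(float)
    r=np.c_[(uv[:,0]-c['cx'])/c['fx'],(uv[:,1]-c['cy'])/c['fy'],np.ones(len(uv))]@R
    o=-R.T@t; return o+r*((z-o[2])/r[:,2])[:,None]
def blobs(p,kind,amin=3):
    h=cv2.cvtColor(p,cv2.COLOR_RGB2HSV);H,S,V=[h[...,i].astype(int) for i in range(3)]
    m={'gold':(H>17)&(H<27)&(S>120)&(V>110),'blue':(H>100)&(H<125)&(S>130)&(V>60),'red':((H<6)|(H>174))&(S>150)&(V>80),'yel':(H>22)&(H<32)&(S>180)&(V>100)}[kind].astype(np.uint8)
    n,l,s,c=cv2.connectedComponentsWithStats(m)
    return [(c[i],s[i,4],l==i) for i in range(1,n) if s[i,4]>=amin]
E
python3 - <<'E'
from meas import *
for cam in('top','side'):
    p=np.load(cam+'0p.npy');D=np.load(cam+'0d.npy');P=cloud(cam,D)
    for k in('gold','blue','red','yel'):
        for c,a,m in blobs(p,k):
            md=np.median(P[m],0)
            if a<5000 and abs(md[1])<.6 and .3<md[0]<.85: print(cam,k,np.round(c,1),a,np.round(md,3))
E
```

```text
top gold [432.7 131.3] 3 [ 0.848 -0.597 -0.003]
top gold [322.5 134.5] 4 [ 0.847 -0.186 -0.003]
top gold [335.  134.3] 3 [ 0.845 -0.232  0.003]
top gold [411.3 135. ] 3 [ 0.835 -0.516  0.001]
top gold [325.7 139.7] 3 [ 0.826 -0.197 -0.005]
top gold [328.3 140. ] 3 [ 0.826 -0.206 -0.007]
top gold [332.5 138.8] 4 [ 0.829 -0.223  0.   ]
top gold [396.  139.7] 3 [ 0.818 -0.458 -0.   ]
top gold [402.5 138. ] 4 [ 0.822 -0.48   0.005]
top gold [147.  140.5] 4 [ 0.843  0.472 -0.002]
top gold [195.6 141.9] 9 [ 0.833  0.29  -0.001]
top gold [319.3 141.3] 3 [ 0.818 -0.171  0.004]
top gold [334.6 141.8] 5 [ 0.815 -0.23   0.003]
top gold [392.  140.3] 3 [ 0.814 -0.441 -0.002]
top gold [172.2 142.5] 4 [0.831 0.376 0.   ]
top gold [190.2 143. ] 4 [ 0.829  0.308 -0.003]
top gold [166.3 144.7] 3 [ 0.824  0.399 -0.006]
top gold [413. 146.] 3 [ 0.788 -0.516  0.013]
top gold [136. 146.] 3 [ 0.822  0.511 -0.   ]
top gold [342.7 146.3] 3 [ 0.798 -0.259  0.004]
top gold [361.5 147.3] 6 [ 0.792 -0.327 -0.001]
top gold [375.8 147.8] 6 [ 0.79  -0.382 -0.001]
top gold [324.8 149.5] 4 [ 0.788 -0.191  0.002]
top
[... 21939 characters left out ...]
418.3] 3 [ 0.402 -0.535 -0.001]
side blue [304.1 104.6] 8 [0.808 0.56  0.025]
side blue [268.9 118.8] 14 [0.641 0.52  0.025]
side blue [231.  135.4] 32 [0.474 0.454 0.037]
side blue [283.5 157.2] 38 [0.617 0.277 0.037]
side blue [283.3 192.2] 76 [0.56  0.115 0.041]
side blue [306.6 227.6] 46 [ 0.575 -0.046  0.045]
side blue [312.4 243.1] 51 [ 0.573 -0.104  0.04 ]
side blue [311.7 349.4] 48 [ 0.458 -0.389  0.012]
side blue [315.  371.9] 59 [ 0.443 -0.444  0.012]
side red [261.5 123.5] 4 [0.598 0.474 0.047]
side red [267.9 142.9] 99 [0.588 0.371 0.044]
side red [276.1 160.5] 11 [0.585 0.261 0.046]
side yel [311.7 349.5] 14 [ 0.459 -0.386  0.004]
side yel [315.  371.5] 16 [ 0.446 -0.44   0.004]
```

Run:
```python
from meas import *
def tri(a,b):
    A=[];B=[]
    for cam,(u,v) in(('top',a),('side',b)):
        c=camera_info(cam);R=np.array(c['R']);t=np.array(c['t']);o=-R.T@t
        r=R.T@np.array([(u-c['cx'])/c['fx'],(v-c['cy'])/c['fy'],1]);r/=np.linalg.norm(r)
        M=np.eye(3)-np.outer(r,r);A.append(M);B.append(M@o)
    X=np.linalg.solve(sum(A),sum(B));return X,np.linalg.norm(A[0]@X-B[0])
for n,a,b,z in [('cradL',(148.6,213.6),(252,127.3),.058),('cradR',(193.5,216.5),(261.5,155.8),.058),('drL',(240.2,191),(300.4,174.6),.099),('drR',(298.8,186.2),(329.4,221.1),.099),('tray',(397.5,216),(345,354.4),.033)]:
    X,e=tri(a,b);print(n,np.round(X,4),round(e,4),'top@z',np.round(inter('top',a,z)[0],4),'side@z',np.round(inter('side',b,z)[0],4))
P={};rgb={}
for cam in('top','side'):
    P[cam]=cloud(cam,np.load(cam+'0d.npy'));rgb[cam]=np.load(cam+'0p.npy')
    h=cv2.cvtColor(rgb[cam],cv2.COLOR_RGB2HSV).astype(int);H,S,V=h[...,0],h[...,1],h[...,2];Q=P[cam]
    reg=(Q[...,0]>.45)&(Q[...,0]<.66)&(Q[...,1]>.2)&(Q[...,1]<.52)
    red=reg&((H<8)|(H>172))&(S>130)&(Q[...,2]>.035)&(Q[...,2]<.056)
    wh=reg&(S<40)&(V>150)&(Q[...,2]>.035)&(Q[...,2]<.056)&(Q[...,0]<.53)
    for n,m in(('red',red),('white',wh)):
        q=Q[m];q=q[q[:,2]>.04];
        vx,vy,x0,y0=cv2.fitLine(q[:,:2].astype(np.float32),cv2.DIST_HUBER,0,.01,.01).ravel()
        s=(q[:,:2]-[x0,y0])@[vx,vy];print(cam,n,len(q),'yaw',np.round(np.arctan2(-vx*np.sign(vy),abs(vy)),3),'x@y.36',round(float(x0+(0.36-y0)*vx/vy),4),'ends y',np.round(np.percentile(q[:,1],[1,99]),3))
    # rail
    m=(Q[...,2]>.215)&(Q[...,2]<.25)&(Q[...,0]>.6)&(Q[...,0]<.75)&(abs(Q[...,1])<.25)
    q=Q[m];vx,vy,x0,y0=cv2.fitLine(q[:,:2].astype(np.float32),cv2.DIST_HUBER,0,.01,.01).ravel()
    print(cam,'rail',len(q),'yaw',np.arctan2(-vx*np.sign(vy),abs(vy)),'c',x0,y0,q[:,2].mean(),'y',q[:,1].min(),q[:,1].max())
    m=(Q[...,0]>.35)&(Q[...,0]<.7)&(Q[...,1]<-.2)&(Q[...,1]>-.52)&(H>20)&(H<33)&(S>170)&(Q[...,2]>.022)&(Q[...,2]<.036)
    r=cv2.minAreaRect(Q[m][:,:2].astype(np.float32));print(cam,'tray',m.sum(),r)
    # floor + walls
```

```text
cradL [0.5537 0.4456 0.0614] 0.001 top@z [0.5552 0.4463 0.058 ] side@z [0.5538 0.4497 0.058 ]
cradR [0.5398 0.2866 0.0602] 0.0003 top@z [0.5404 0.2869 0.058 ] side@z [0.5401 0.2889 0.058 ]
drL [0.6176 0.1168 0.1034] 0.0008 top@z [0.6193 0.117  0.099 ] side@z [0.6185 0.1209 0.099 ]
drR [ 0.629  -0.0871  0.1027] 0.0008 top@z [ 0.6305 -0.0874  0.099 ] side@z [ 0.6297 -0.0844  0.099 ]
tray [ 0.5243 -0.4369  0.0393] 0.0008 top@z [ 0.526  -0.4385  0.033 ] side@z [ 0.5252 -0.4347  0.033 ]
top red 102 yaw -0.066 x@y.36 0.591 ends y [0.255 0.475]
top white 113 yaw -0.055 x@y.36 0.497 ends y [0.261 0.482]
top rail 340 yaw 0.06048711 c 0.6670882 0.010467129 0.23381745824313474 y -0.15463400289589554 0.190868630161473
top tray 383 ((0.5187130570411682, -0.36890697479248047), (0.24171270430088043, 0.24102991819381714), 82.82852935791016)
side red 87 yaw -0.057 x@y.36 0.5901 ends y [0.255 0.478]
side white 73 yaw -0.066 x@y.36 0.4949 ends y [0.264 0.482]
side rail 386 yaw 0.0641695 c 0.6671525 -0.011747028 0.23307044047225545 y -0.1542564216340036 0.19567177329784718
side tray 949 ((0.5186490416526794, -0.36559510231018066), (0.24242907762527466, 0.2402111291885376), 82.94389343261719)
```

```bash
cat > plan.py <<'E'
from meas import *
def rotv(xa,za):
    za=np.array(za)/np.linalg.norm(za);xa=np.array(xa,float);xa-=za*(xa@za);xa/=np.linalg.norm(xa)
    return Rn.from_matrix(np.c_[xa,np.cross(za,xa),za]).as_rotvec()
yC=-.061;C=np.array([.5437,.369,0])
cx=np.array([np.cos(yC),np.sin(yC),0]);cy=np.array([-np.sin(yC),np.cos(yC),0])
yD=.06;dx=np.array([np.cos(yD),np.sin(yD),0]);dy=np.array([-np.sin(yD),np.cos(yD),0])
c30,s30=np.cos(np.pi/6),.5
nD=-s30*dx+c30*np.array([0,0,1])
A0=np.array([.6185,.118,.0995])-.028*nD    # origin shut tongs on drainer
B0=np.array([.630,-.087,.0995])-.028*nD
# tray: rect angle 82.9 -> yaw
yT=np.deg2rad(82.9-90);T=np.array([.5187,-.367,0])
tx=np.array([np.cos(yT),np.sin(yT),0]);ty=np.array([-np.sin(yT),np.cos(yT),0])
down=np.array([0,0,-1.]);Z=np.array([0,0,1.])
D0=np.array([.540,.287,.030])   # reversed pair origin
def cr(s): return rotv(s*cy,down)
def dr(s): return rotv(s*dy,-nD)
def tr(s): return rotv(s*ty,down)
E
python3 - <<'E'
from plan import *
print(np.round(A0,4),np.round(B0,4))
# tray check w/ tongs_c
for nm,r in(('c',[.5255,-.437]),):
    v=np.array([*r,0])-T;print('tongs_c in tray',v@tx,v@ty)
for s in(1,-1):
    for n,p,r in [('D',D0,cr(s)),('Dup',D0+.11*Z,cr(s)),('mid',C+.03*Z,cr(s)),('A',A0,dr(s)),('Aup',A0+.16*nD,dr(s)),('B',B0,dr(s)),('Bup',B0+.16*nD,dr(s)),('T',T+.042*ty+.008*tx+.005*Z,tr(s)),('Tup',T+.042*ty+.15*Z,tr(s))]:
        q=solve_ik(p,r);print(s,n,None if q is None else np.round(q,2))
E
```

```text
[0.6325 0.1188 0.0753] [ 0.644  -0.0862  0.0753]
tongs_c in tray 0.015399960549455723 -0.06862274561014887
1 D [ 0.49  0.48 -0.29  0.8   0.    0.55]
1 Dup [ 0.49  0.38 -0.16  1.03  0.    0.55]
1 mid [ 0.6   0.56 -0.16  0.85  0.    0.66]
1 A [ 0.23  0.19 -0.77  0.09 -0.08  0.15]
1 Aup [ 0.26 -0.14 -0.73  0.46 -0.1   0.18]
1 B [-0.2   0.21 -0.75  0.11  0.13 -0.22]
1 Bup [-0.25 -0.12 -0.71  0.47  0.15 -0.27]
1 T [-0.55  0.53 -0.27  0.77  0.   -0.43]
1 Tup [-0.56  0.39 -0.13  1.05  0.   -0.43]
-1 D [ 0.49  0.48 -0.29  0.8   0.   -2.59]
-1 Dup [ 0.49  0.38 -0.16  1.03  0.   -2.59]
-1 mid [ 0.6   0.56 -0.16  0.85  0.   -2.48]
-1 A [ 0.23  0.19 -0.77  0.09 -0.08 -2.99]
-1 Aup [ 0.26 -0.14 -0.73  0.46 -0.1  -2.97]
-1 B [-0.2   0.21 -0.75  0.11  0.13  2.92]
-1 Bup [-0.25 -0.12 -0.71  0.47  0.15  2.87]
-1 T [-0.55  0.53 -0.27  0.77  0.    2.72]
-1 Tup [-0.56  0.39 -0.13  1.05  0.    2.71]
```

Run:
```python
from plan import *
from scipy.optimize import minimize
for cam in('top','side'):
    Q=cloud(cam,np.load(cam+'0d.npy'));h=cv2.cvtColor(np.load(cam+'0p.npy'),cv2.COLOR_RGB2HSV).astype(int);H,S,V=h[...,0],h[...,1],h[...,2]
    m=(Q[...,0]>.35)&(Q[...,0]<.7)&(Q[...,1]<-.2)&(Q[...,1]>-.52)&(H>20)&(H<33)&(S>170)&(Q[...,2]>.024)&(Q[...,2]<.036)
    q=Q[m][:,:2]
    def f(a):
        c,s=np.cos(a[2]),np.sin(a[2]);v=q-a[:2];L=np.abs(np.c_[v@[c,s],v@[-s,c]]).max(1)
        return np.minimum(np.abs(L-.1175),.01).mean()
    b=min((minimize(f,[.519,-.367,y],method='Nelder-Mead',options=dict(xatol=1e-5,fatol=1e-8)) for y in np.linspace(-.2,.2,9)),key=lambda r:r.fun);print(cam,b.x,b.fun)
```

```text
top [ 0.51799335 -0.368266   -0.12582498] 0.0016588111025027824
side [ 0.5179002  -0.36651521 -0.12183116] 0.001612624082451433
```

Run:
```python
from plan import *
movep(D0+.09*Z,cr(1))
gp=D0-.006*Z
print(move_l(gp,feed=.15,max_force=10))
close(40)
s=get_state();print(s['gripper_width'],s['force'],s['position'],s['time'])
move_l(gp+.115*Z,feed=.2)
p,d=grab_frame('side');save('s1.png',p[60:260,160:400]);p,d=grab_frame('top');save('t1.png',cv2.resize(p[150:270,100:260],None,fx=4,fy=4));s=get_state();print(s['gripper_width'],s['force'],s['time'])
```

```text
False
0.033597712595599113 [-0.17452157  0.51775741  5.81886612] [0.54049459 0.28734937 0.02477551] 3.5917
0.03328225852620129 [-0.75147605  0.46158142 -1.94279549] 4.4167
```

View pics/s1.png

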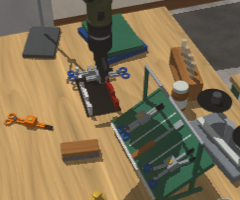

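View pics/t1.png

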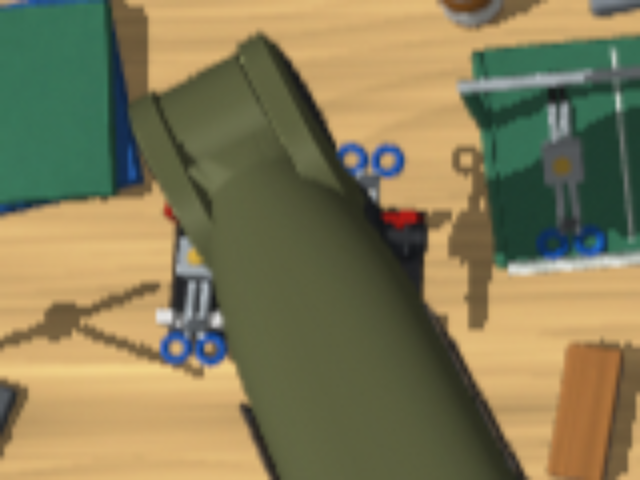

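Run:
```python
from plan import *
tp=C-.080*cy+.0255*Z
movep(tp+.105*Z,cr(-1))
s=get_state();print(s['time'],s['position'],s['qpos'][5])
move_l(tp+.03*Z,feed=.2)
print(move_l(tp,feed=.06,max_force=8),get_state()['position'])
gripper_open();pause(.1)
print(get_state()['force'],get_state()['time'])
move_l(tp+.1*Z,feed=.25)
movep(A0+.12*nD,dr(1))
p,d=grab_frame('side');P=cloud('side',d);save('s2.png',cv2.resize(p[100:200,200:320],None,fx=5,fy=5))
print(get_state()['time'])
```

```text
7.0667 [0.53881423 0.28915471 0.13046435] -2.5878321627393457
True [0.53823716 0.28884195 0.02475363]
[ 0.53531119  0.32765185 -0.1947788 ] 8.7833
11.7333
```

View pics/s2.png

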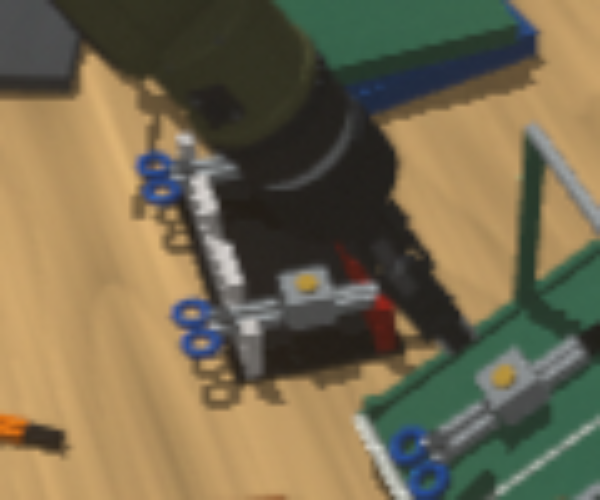

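Run:
```python
from plan import *
s=get_state();print(s['position'],s['force'])
move_l(A0+.04*nD,feed=.2)
print(move_l(A0+.001*nD,feed=.1,max_force=8))
s=get_state();print('h',(np.array(s['position'])-A0)@nD,s['force'])
close(40)
s=get_state();print(s['gripper_width'],s['force'],(np.array(s['position'])-A0),s['time'])
move_l(np.array(s['position'])+.15*nD,feed=.2)
p,d=grab_frame('side');save('s3.png',cv2.resize(p[40:240,180:380],None,fx=3,fy=3));s=get_state();print(s['gripper_width'],s['force'],s['position'],s['time'])
```

```text
[0.57264214 0.115384   0.17904439] [-0.08817839 -0.15877534  0.51403242]
False
h 0.0013958621916330717 [-0.3047347  -0.26725346  0.508287  ]
0.033374742028543986 [-4.97820471  0.34960072  5.56053663] [-0.00025316  0.00036356  0.00173784] 13.375
0.033287026897233986 [ 0.71615443 -0.20780296 -0.94812793] [0.5567293  0.11447858 0.20531016] 14.325
```

View pics/s3.png

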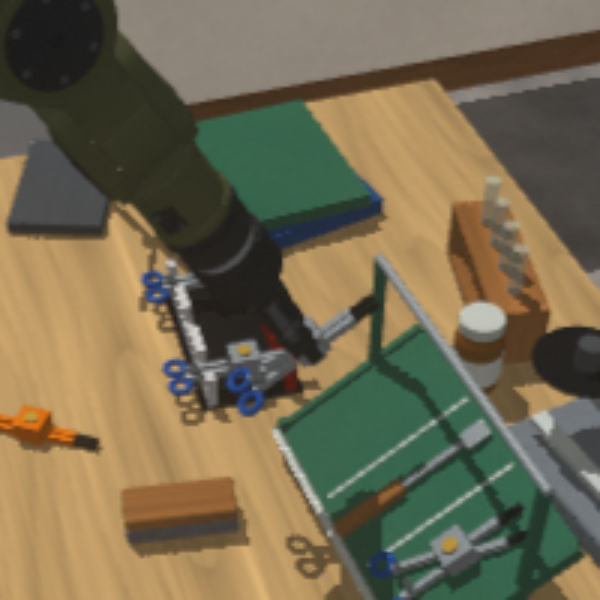

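Run:
```python
from plan import *
s=get_state();p0=np.array(s['position'])
move_l(p0+[-.07,0,.01],feed=.25)
tp=C-.0015*cy+.0325*Z
movep(tp+.11*Z,cr(1))
s=get_state();print(s['time'],s['position'],s['gripper_width'])
p,d=grab_frame('side');save('s4.png',cv2.resize(p[60:200,180:340],None,fx=4,fy=4))
```

```text
15.8167 [0.54401358 0.36679386 0.14203901] 0.03334360048064156
```

View pics/s4.png

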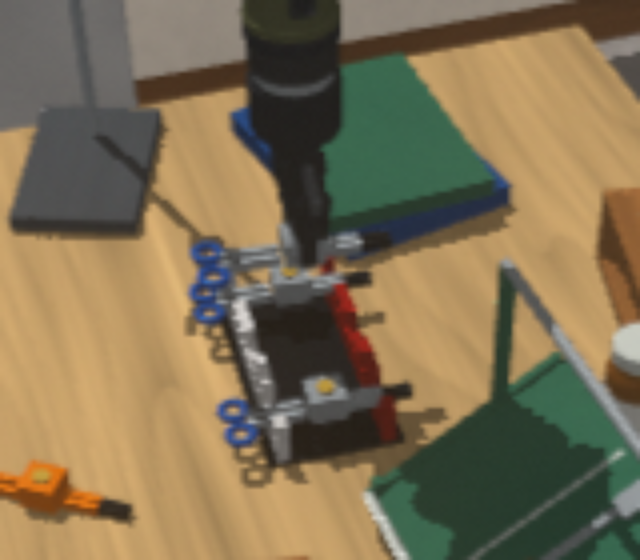

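Run:
```python
from plan import *
tp=C-.001*cy+.0325*Z
move_l(tp+.03*Z,feed=.2)
r=move_l(tp-.0015*Z,feed=.04,max_force=6);s=get_state();print(r,s['position'],s['force'])
gripper_open();pause(.1);print(get_state()['force'])
move_l(tp+.12*Z,feed=.2)
movep(B0+.14*nD,dr(1))
p,d=grab_frame('side');save('s5.png',cv2.resize(p[80:240,200:360],None,fx=3.7,fy=3.7));p,d=grab_frame('top');save('t5.png',cv2.resize(p[150:250,130:260],None,fx=5,fy=5));
print(get_state()['time'])
```

```text
True [0.54306089 0.3676761  0.03234504] [-0.64935879 -1.16503808  5.94371128]
[-0.01402751 -0.61668917 -0.39657987]
20.3333
```

View pics/s5.png

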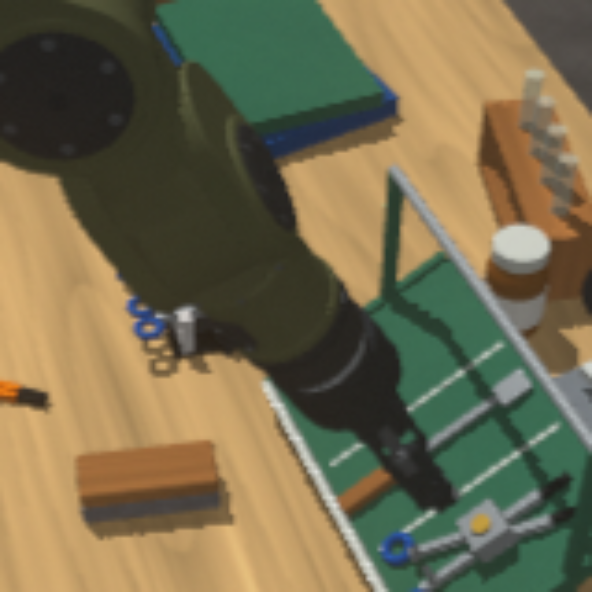

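View pics/t5.png

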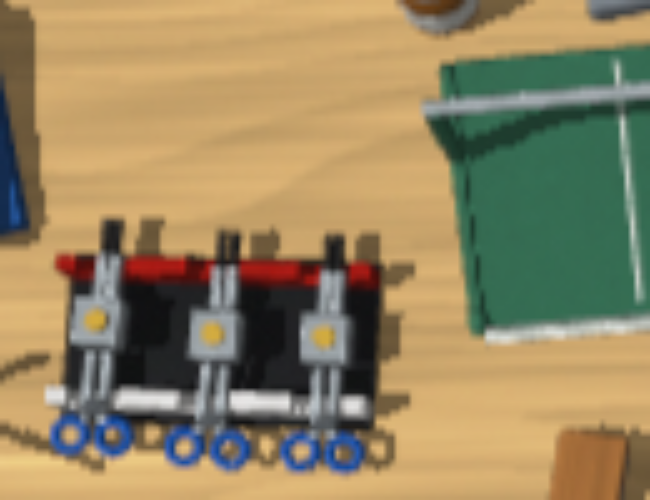

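Run:
```python
from plan import *
move_l(B0+.04*nD,feed=.2)
print(move_l(B0+.001*nD,feed=.1,max_force=8))
close(40)
s=get_state();print(s['gripper_width'],s['force'],(np.array(s['position'])-B0),s['time'])
move_l(np.array(s['position'])+.15*nD,feed=.2)
p0=np.array(get_state()['position'])
move_l(p0+[-.07,0,.01],feed=.25)
tp=T+.042*ty+.008*tx+.008*Z
movep(tp+.14*Z,tr(1))
p,d=grab_frame('side');save('s6.png',cv2.resize(p[200:400,220:440],None,fx=3,fy=3));p,d=grab_frame('top');save('t6.png',cv2.resize(p[150:270,310:440],None,fx=4.5,fy=4.5));s=get_state();print(s['gripper_width'],s['force'],s['position'],s['time'])
```

```text
False
0.033499846920111556 [-4.62668191  0.88951423  5.97914746] [-0.00026132  0.00012233  0.00169883] 22.075
0.03349524898661707 [ 0.09835803 -0.7364316  -1.48466324] [ 0.53210414 -0.32517225  0.14871234] 24.4833
```

View pics/s6.png

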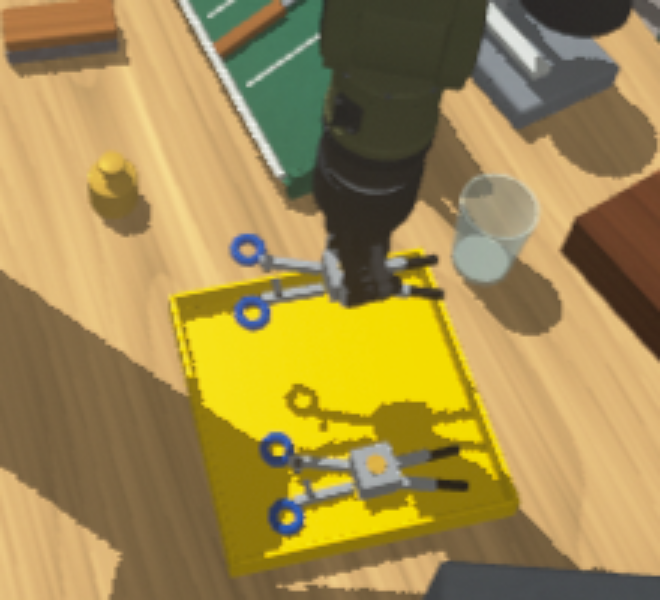

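View pics/t6.png

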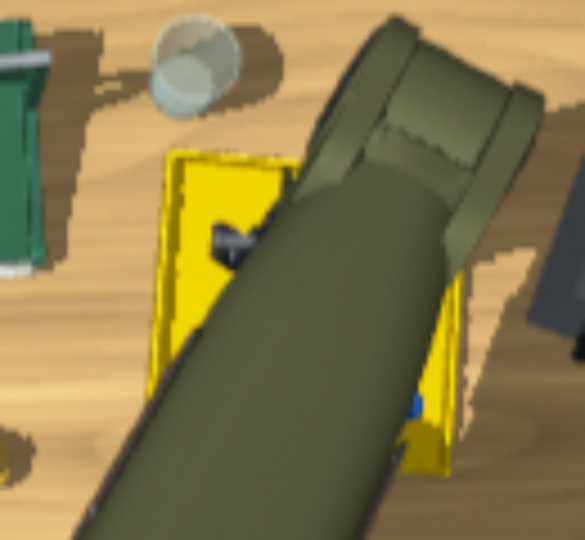

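Run:
```python
from plan import *
tp=T+.042*ty+.008*tx+.0065*Z
move_l(tp+.03*Z,feed=.2)
r=move_l(tp-.0005*Z,feed=.04,max_force=6);s=get_state();print(r,s['position'],s['force'])
gripper_open();pause(.1);print(get_state()['force'])
move_l(tp+.15*Z,feed=.2)
movep([.40,-.10,.35],rotv([0,1,0],down))
p,d=grab_frame('side');save('s7.png',cv2.resize(p,None,fx=1.4,fy=1.4));p2,d2=grab_frame('top');save('t7.png',cv2.resize(p2,None,fx=1.4,fy=1.4))
save('z7.png',cv2.resize(p[100:180,200:300],None,fx=6,fy=6));save('z8.png',cv2.resize(p[280:395,270:400],None,fx=5,fy=5));print(get_state()['time'])
np.save('side7d.npy',d);np.save('side7p.npy',p);np.save('top7d.npy',d2);np.save('top7p.npy',p2)
```

```text
True [ 0.53136609 -0.32596286  0.00739161] [0.23020976 0.20068428 4.83202963]
[0.02663912 0.01294108 0.28184647]
28.7667
```

View pics/s7.png

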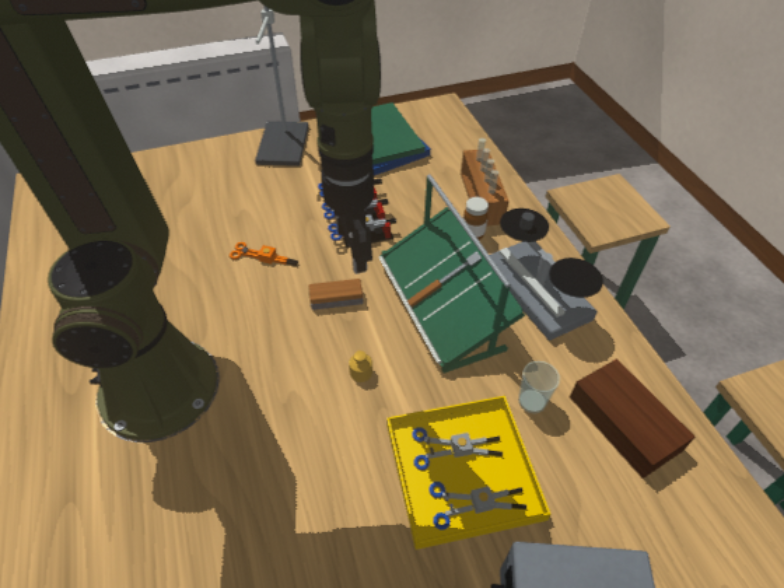

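View pics/t7.png

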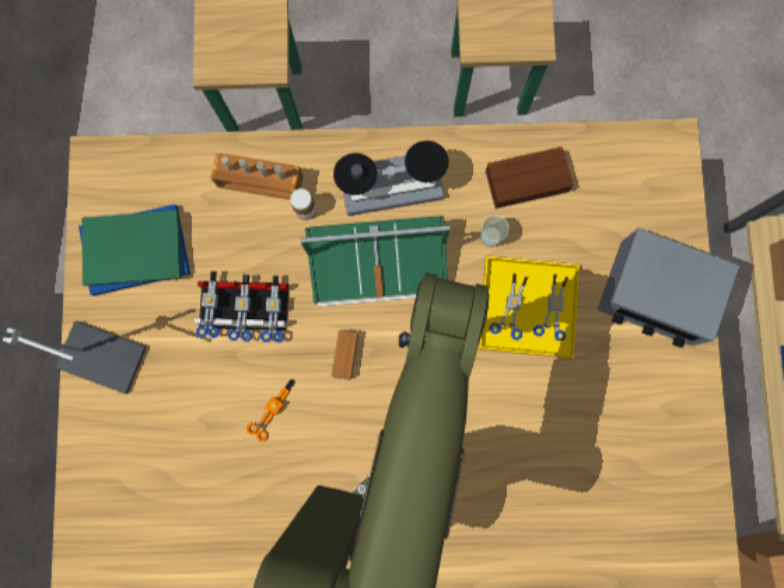

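View pics/z7.png

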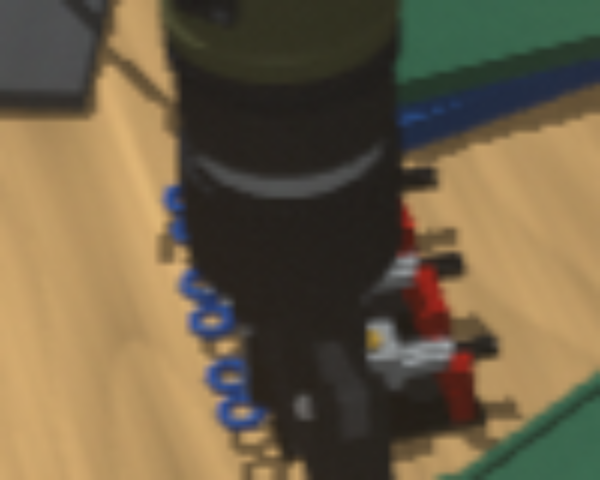

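View pics/z8.png

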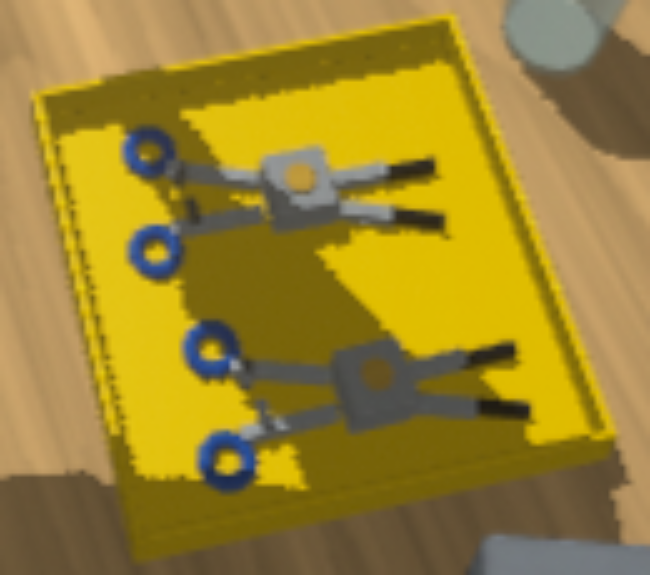

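Run:
```python
from plan import *
p=np.load('top7p.npy');Q=cloud('top',np.load('top7d.npy'))
for c,a,m in blobs(p,'gold',8):
    x=np.median(Q[m],0)
    if a<40 and x[2]>.02 and x[0]>.4:
        u=inter('top',c,.058 if x[1]>0 else .033)[0]
        if x[1]>0: v=u-C;print('cradle',np.round([v@cx,v@cy,x[2]],4))
        else: v=u-T;print('tray',np.round([v@tx,v@ty,x[2]],4))
# tips/rings heights in the cradle
for c,a,m in blobs(p,'blue',8):
    x=np.median(Q[m],0)
    if .4<x[0]<.55: print('ring',a,np.round(x,3))
dk=(p.max(2)<60)
n,l,s,c=cv2.connectedComponentsWithStats(dk.astype(np.uint8))
for i in range(1,n):
    x=np.median(Q[l==i],0)
    if 3<=s[i,4]<200 and .5<x[0]<.65 and x[2]>.01: print('dark',s[i,4],np.round(x,3))
for nm in('weight','beaker','duster','spatula'):
    q0=np.load('top0p.npy').astype(int)
print(np.round(get_state()['force'],2))
```

```text
cradle [0.0068 0.0778 0.0565]
cradle [ 0.0001 -0.0071  0.0545]
tray [0.0093 0.0377 0.0324]
cradle [ 0.0001 -0.0858  0.0599]
ring 22 [ 0.465 -0.28   0.013]
ring 28 [0.477 0.47  0.035]
ring 33 [0.475 0.438 0.034]
ring 25 [ 0.457 -0.391  0.012]
ring 30 [0.467 0.391 0.038]
ring 27 [ 0.453 -0.334  0.011]
ring 31 [0.464 0.354 0.036]
ring 26 [0.46  0.305 0.037]
ring 35 [0.46  0.275 0.036]
ring 20 [ 0.445 -0.445  0.013]
ring 21 [ 0.425 -1.315 -0.575]
dark 18 [0.618 0.44  0.035]
dark 3 [0.609 0.004 0.065]
dark 19 [0.606 0.353 0.037]
dark 6 [ 0.597 -0.336  0.017]
dark 6 [ 0.589 -0.441  0.013]
dark 23 [0.601 0.282 0.033]
dark 8 [ 0.58  -0.466  0.015]
dark 3 [ 0.583 -0.578  0.039]
dark 5 [0.612 0.596 0.04 ]
dark 3 [ 0.554 -0.565  0.083]
[0.37 0.05 0.  ]
```

```bash
python3 -c "
from workcell import *
sign_off()
print(get_state()['time'])"
```

```text
the job is handed in; nothing more can be done
the job is handed in; nothing more can be done
```

All the tongs are put away and the job is handed in; the clock read 28.8 s at the last check before hand-in. I turned the reversed pair (right slot) end for end and put it back. The shut pair from the rack went into the middle slot, and the open pair went into the free side of the tray.

**What the last checks showed:**
- **Cradle:** all three pairs have their jaws at the red comb. They are within about 7 mm of centred lengthwise. Rivet heights read 55–60 mm, where about 58 mm means fully seated. Ring and tip heights agreed with each other, so the pairs lie level.
- **Tray:** the new pair lies flat with jaws open. Its rivet reads 32 mm high, where 33 mm is expected. It is about 9 mm along and 38 mm to the free side of the tray centre, clear of the other pair.
- **Bystanders:** the duster, beaker and spatula look unmoved when I compare their pixel positions with the first pictures. The weight was hidden from above, so I checked it only by eye in the side view.

**What disagreed:** the middle and right pairs sit about 6 mm further to one side than I aimed for, at −7 mm and −86 mm across the cradle instead of −1 mm and −80 mm. The middle pair is also turned by about 0.08 rad. Both are inside the 14 mm limit, so I left them.

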